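# Tidy the balcony bench onto its silhouette pads

## Task

Put the mallet, the scraper, the notched tile offcut and the steel tin away, each on the rubber pad that shows its silhouette, lying squarely over the white shape and the same way round (mallet head on head, scraper blade on blade, tile notch on notch), the tin standing upright on its disc. Leave all four released and at rest, and do not shift the tape roll or the glue jar.

Things in the scene. Friction and masses are not known exactly. Their poses are not given: they have to be found in the camera images.
- mallet: small wooden joiner's mallet lying on its side, head 50 (along x) x 80 x 45 high, square handle 90 long and 22 wide whose underside hangs 11.5 above the surface (top at 33.5). x axis runs along the handle towards the head, z up. Origin on the plane of the underside, on the handle's centre line 2 mm behind the head: head from x=+2 to +52, handle from x=-88 to +2. Balances at about x=+13; grip the handle across y at about x=-22. Mass about 0.2 kg
- scraper: yellow plastic utility scraper lying flat, 140 long: handle 90 x 26 x 18 high, then a shoulder 46 wide and 8 high, then a blade 64 wide and 4 thick. x axis runs from handle to blade, z up. Origin on the underside in the handle's centre line: handle from x=-52 to +38, shoulder +36 to +58, blade +56 to +88. Balances near x=+10; grip the handle across y at about x=+5. Mass about 0.06 kg
- tile: grey ceramic tile offcut lying flat, 90 (x) x 50 (y) x 9 thick, with one corner notched out: at the +x end the notch takes 28 along x and 24 along y on the +y side. Origin on the underside: the tile spans x=-27 to +63 and y=-25 to +25; the notch is x=+35 to +63, y=+1 to +25. Balances near x=+13; grip across y at about x=+10. Mass about 0.09 kg
- tin: stainless steel tin with a twist cap, standing upright: body 54 in diameter and 60 high, ribbed cap 47 in diameter on it, 78 high in all. Origin at the centre of the underside, z up; round, so its yaw does not matter. Grip across the body about 40 above its foot. Mass about 0.22 kg
- mallet_pad: fixed dark rubber pad 150 x 92 x 4 thick with a white mallet silhouette. Origin at the pad's centre on its underside (top 4 above). x axis points to the silhouette's head end: head x=+20 to +70, handle x=-70 to +20. The mallet matches when its origin is at pad x=+18, y=0 with both x axes alike
- scraper_pad: fixed dark rubber pad 150 x 80 x 4 thick with a white scraper silhouette. Origin at the pad's centre on its underside (top 4 above). x axis points to the silhouette's blade end: handle x=-70 to +20, blade to x=+70. The scraper matches when its origin is at pad x=-18, y=0 with both x axes alike
- tile_pad: fixed dark rubber pad 120 x 75 x 4 thick with a white silhouette of the notched tile. Origin at the pad's centre on its underside (top 4 above). Silhouette x=-45 to +45, y=-25 to +25, its notch at the +x, +y corner. The tile matches when its origin is at pad x=-18, y=0 with both x axes alike
- tin_pad: fixed dark rubber pad 80 x 80 x 4 thick with a white disc 54 in diameter at its centre. Origin at the pad's centre on its underside (top 4 above). The tin matches when it stands upright on the disc
- tape_roll: cardboard-brown roll of tape lying flat in the middle of the bench, 48 in diameter, 28 hole, 22 high; origin at the centre of its underside. Bystander, loose
- glue_jar: small white plastic glue jar with an orange cap standing on the bench, 34 in diameter, 48 high; origin at the centre of its underside. Bystander, loose
Mind the look-alikes: they are no part of the job. Of the things like the tin, leave any that is green; of the rest the smaller one is meant.

How it is judged:
At the end, for the whole second after the job is handed in: Mallet, scraper and tile lie flat on their pads within 12 mm (pad x and y) and 0.2 rad of the silhouette, right way round; the tin stands within 12 mm of its disc centre; all rest on the pad tops (+-4 mm), tilt under 0.1 rad, still; tape roll and glue jar moved under 20 mm (x of mallet in the frame of mallet_pad between 0.006 and 0.03 m and x of mallet_pad in the frame of mallet between -0.03 and -0.006 m and y of mallet in the frame of mallet_pad between -0.012 and 0.012 m and angle between the x axis of mallet and the x axis of mallet_pad, either way round below 0.2 rad and x of scraper in the frame of scraper_pad between -0.03 and -0.006 m and x of scraper_pad in the frame of scraper between 0.006 and 0.03 m and y of scraper in the frame of scraper_pad between -0.012 and 0.012 m and angle between the x axis of scraper and the x axis of scraper_pad, either way round below 0.2 rad and x of tile in the frame of tile_pad between -0.03 and -0.006 m and x of tile_pad in the frame of tile between 0.006 and 0.03 m and y of tile in the frame of tile_pad between -0.012 and 0.012 m and angle between the x axis of tile and the x axis of tile_pad, either way round below 0.2 rad and horizontal distance between tin and tin_pad below 0.012 m and z of mallet in the frame of mallet_pad between 0 and 0.008 m and angle between each of mallet, scraper, tile, tin's own z axis and vertical below 0.1 rad and linear speed of each of mallet, scraper, tile, tin below 0.02 m/s and angular speed of each of mallet, scraper, tile, tin below 0.2 rad/s and z of scraper in the frame of scraper_pad between 0 and 0.008 m and z of tile in the frame of tile_pad between 0 and 0.008 m and z of tin in the frame of tin_pad between 0 and 0.008 m and distance of each of tape_roll, glue_jar from where it was at the start of the episode below 0.02 m); the robot touches nothing.
It fails at once if the tape roll is shifted by more than 20 mm (distance of tape_roll from where it was at the start of the episode above 0.02 m).
It fails at once if the glue jar is shifted by more than 20 mm (distance of glue_jar from where it was at the start of the episode above 0.02 m).
It also fails if it takes over 125 s, if anything falls off the work surface, if the arm or the gripper's body presses on something with over 40 N, if the wrist force passes 120 N, or if a joint passes its speed limit or range.

## Robot

A 7-joint arm with a two-finger parallel gripper is mounted at the origin on the work surface. World frame = base frame: x ahead of the robot, y to its left, z up, the work surface at z = 0. Lengths are in m, angles in rad, forces in N, time in s.
With the tool pointing down it reaches from about 0.4 to 0.9 m from the base axis. Payload 5.5 kg.
Tool frame: the origin (TCP) lies at the very end of the fingers, on their centre line; the grasp point (between the pads) lies 19 mm behind it (ctrl.pinch_z is the distance from the TCP to the grasp point, in m); z points along the fingers, y is the direction in which the jaws open and shut (so a half turn about z gives the same grasp; the last joint's range is limited). The gripper opens to 92 mm and grips with 3 to 60 N. Pads are 19 mm wide; open, the fingers measure 130 mm over their backs; the gripper's body (75 mm by 190 mm) begins 47 mm behind the grasp point.
Start: joints at [-0.853, 0.501, -0.427, 1.55, 0.221, 1.138, -0.21], TCP at [0.285, 0.584, 0.227] pointing down, gripper open.
Joint ranges: [-2.88, 2.88], [-0.31, 2.03], [-1.54, 1.56], [0.2, 2.42], [-1.41, 4.55], [0.19, 2.02], [-2.57, 2.57]. Speed limits (rad/s): [2.57, 2.57, 3.14, 3.14, 3.14, 3.14, 3.14].

## Interface

Orientations are given as a unit quaternion [x, y, z, w].
In Python, from plant import ctrl gives the robot as it stands.
- The arm moves only by the tool arm_command, never from a script. Its argument "series" is a list of rows, each an object with "dp": the shift along the tool's x, y, z in cm, a list of three; "yaw": the turn about the tool's z in degrees; "fingers": the closure, from 0 (fully open) to 1 (shut). In form: [{"dp": [tx, ty, tz], "yaw": yaw, "fingers": fingers}, ...]. A call has 1 to 20 rows; each row is the pose to reach, as a shift and turn from the pose commanded when the call began, along the tool's axes at that moment; what a row does not reach only later rows make up. A row lasts 1/10 s, in which the tool goes at most 50 mm and 8.59 degrees, less where a joint would pass 70% of its speed; a pose out of reach is approached as far as the arm can. A call with a gripper value outside its range is refused whole. The fingers move at their own pace and stop on an object; "newtons" is the grip in N (left out, the last holds). Time passes only in rows, so rows that repeat a pose let the fingers close. It gives the time, the measured TCP pose, the force and the opening at its end, in the units of the state.
- ctrl.read_state(): the state, without advancing time (a new reading comes with each control period).
- ctrl.snapshot(name): name is "scene" or "top" or "wrist"; returns a dict with "color" (400x640x3 uint8, red, green, blue), "fov_y" (degrees; the focal length in pixels is half the picture's height over the tangent of half this angle, whatever the lens; pixels are square), "cx", "cy" (the principal point, pixels), "k1" (the pictures are not rectified: a ray, as slopes to the right and down, at radius r is drawn at 1 + k1 r^2 times it, then the intrinsics apply), "R" (3x3) and "t" (3): a world point X has camera coordinates R X + t; the wrist camera has in their place "T_tool_cam" (4x4, takes a point from camera to tool coordinates, whose origin is the TCP and whose axes are the flange's). Camera axes: x right, y down, z forward; pixel columns grow to the right and rows downward; lengths in m; the calibration is good to about 2 mm. A picture is of the moment at which its call begins: read the wrist's pose just before it. There is no depth.
- ctrl.job_done(): hands the job in, once; it reports no verdict.
The state is a dict: "clock": time; "q": joint angles; "qd": joint speeds; "effort": joint torques, N m; "tcp_pos": TCP position; "ee_rot": TCP orientation; "force": force on the tool from outside, world axes, zero at the start; "ft_torque": the same for the moment, N m; "grip_width": finger opening in m.
Only numpy, scipy, OpenCV 4.12 (cv2) and the standard library are available. Lean on these libraries where they do the work, as an engineer would, in place of code of your own. Each camera call takes 0.05 s, during which the arm holds its last target. There are 200 camera calls.

## Working session

There is one attempt and no reset: what is moved stays moved. The work goes in short steps, Python scripts to look and compute and a tool call to move; the robot and the scene stay as the last step left them, time stands still between calls to the robot, and variables do not carry over. Pictures are saved under pics/ and viewed, about 12 in all and at most 16, crops included, and the job is handed in when it is done.

Besides the shell and the picture viewer there is one more tool, called after "Emit:" in YAML: its name, and indented under it one key for each argument. arm_command: Moves the arm, as the interface text tells. Its arguments: {"type":"object","properties":{"series":{"type":"array"},"newtons":{"type":"number"}},"required":["series"]}

```bash
ls; mkdir -p pics; cat > h.py <<'E'
import numpy as np, cv2
from plant import ctrl
from scipy.spatial.transform import Rotation as Ro
def snap(n,f=None):
    s=ctrl.read_state(); d=ctrl.snapshot(n); d['s']=s
    if f: cv2.imwrite('pics/'+f,d['color'][:,:,::-1])
    return d
def cam(d):
    f=200/np.tan(np.radians(d['fov_y'])/2)
    if 'T_tool_cam' in d:
        T=np.eye(4);T[:3,:3]=Ro.from_quat(d['s']['ee_rot']).as_matrix();T[:3,3]=d['s']['tcp_pos']
        M=T@np.array(d['T_tool_cam']);return f,M[:3,:3],M[:3,3]
    R=np.array(d['R']);return f,R.T,-R.T@np.array(d['t'])
def p2w(d,uv,z=0.):
    f,R,c=cam(d);o=[]
    for u,v in np.atleast_2d(uv):
        x=np.array([(u-d['cx'])/f,(v-d['cy'])/f]);p=x.copy()
        for _ in range(20):p=x/(1+d['k1']*(p@p))
        r=R@np.array([p[0],p[1],1]);o.append((c+r*(z-c[2])/r[2])[:2])
    return np.array(o)
def w2p(d,X):
    f,R,c=cam(d);p=(np.atleast_2d(X)-c)@R;p=p[:,:2]/p[:,2:]
    return p*(1+d['k1']*(p**2).sum(1,keepdims=True))*f+[d['cx'],d['cy']]
def goal(x,y,z,yaw_y):
    """tool shift (cm) and yaw (deg) to TCP xyz with jaw axis (tool y) along world direction yaw_y deg (mod 180)"""
    s=ctrl.read_state();R=Ro.from_quat(s['ee_rot']).as_matrix()
    dp=R.T@(np.array([x,y,z])-s['tcp_pos'])*100
    a=np.degrees(np.arctan2(R[1,1],R[0,1]));t=(yaw_y-a+90)%180-90
    print('dp',dp.round(2),'yaw',round(-t,1),'jaw now',round(a,1),'q7',round(s['q'][6],2),'t',s['clock'])
E
python3 - <<'E'
from h import *
for n in('scene','top','wrist'):
    d=snap(n,n+'0.png');f,R,c=cam(d);print(n,c.round(3),R.round(2).tolist(),d['fov_y'],d['k1'])
E
```

```text
pics
scene [0.991 0.508 0.559] [[-0.66, 0.44, -0.62], [0.75, 0.35, -0.55], [-0.02, -0.83, -0.56]] 51.44034266868483 0.007298460840132928
top [3.720e-01 1.000e-03 1.183e+00] [[-0.01, -1.0, 0.06], [-1.0, 0.01, -0.01], [0.01, -0.06, -1.0]] 50.5500040178023 -0.02915374617175516
wrist [0.214 0.618 0.385] [[0.44, 0.86, 0.26], [0.9, -0.42, -0.13], [-0.0, 0.29, -0.96]] 65.69900516208996 -0.04873486676216377
```

View pics/top0.png

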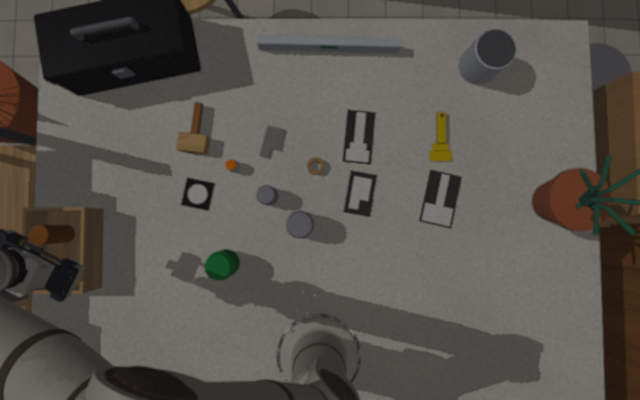

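View pics/scene0.png

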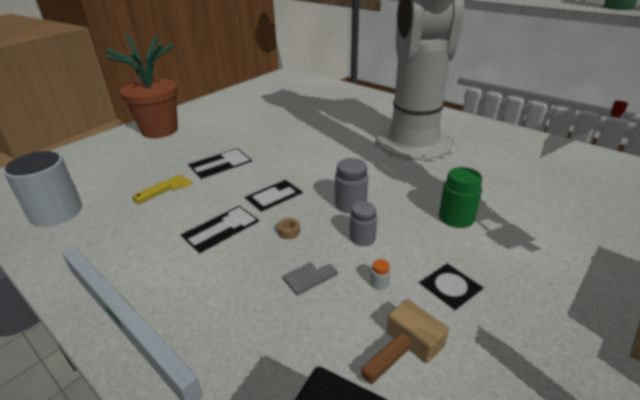

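Top view: the tin candidates are the green one (222,264), the big grey one (300,224), the small grey one (267,195) and the silver cup (490,55). I choose the small grey one and check it in an enlarged crop.

```bash
python3 - <<'E'
import cv2,numpy as np
a=cv2.imread('pics/top0.png')
L=cv2.resize(a[90:240,165:325],None,fx=5,fy=4.0*1.0,interpolation=3)
L=cv2.resize(a[95:215,165:325],(800,600),interpolation=cv2.INTER_CUBIC)
R=cv2.resize(a[100:235,300:480],(800,600),interpolation=cv2.INTER_CUBIC)
cv2.imwrite('pics/l0.png',np.clip(L*1.6,0,255));cv2.imwrite('pics/r0.png',np.clip(R*1.6,0,255))
E
```

```text
[ WARN:0@0.101] global loadsave.cpp:1063 imwrite_ Unsupported depth image for selected encoder is fallbacked to CV_8U.
```

View pics/l0.png

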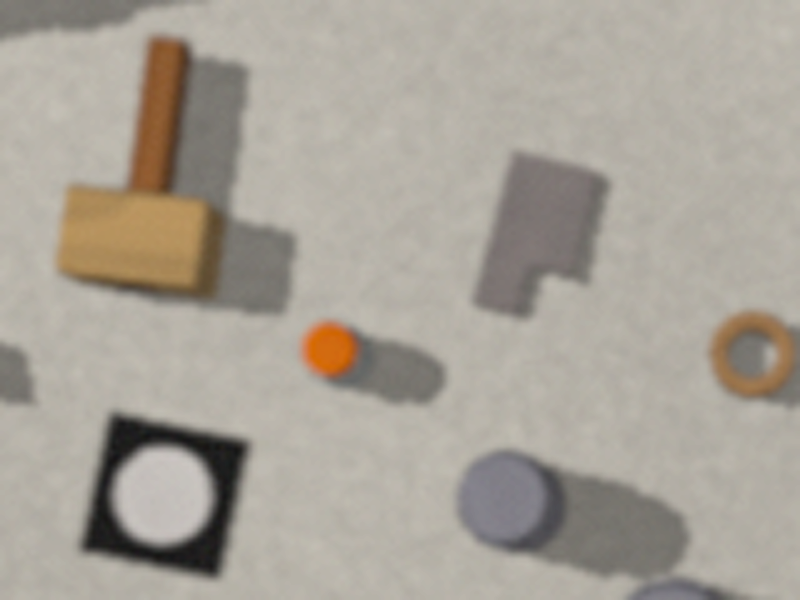

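View pics/r0.png

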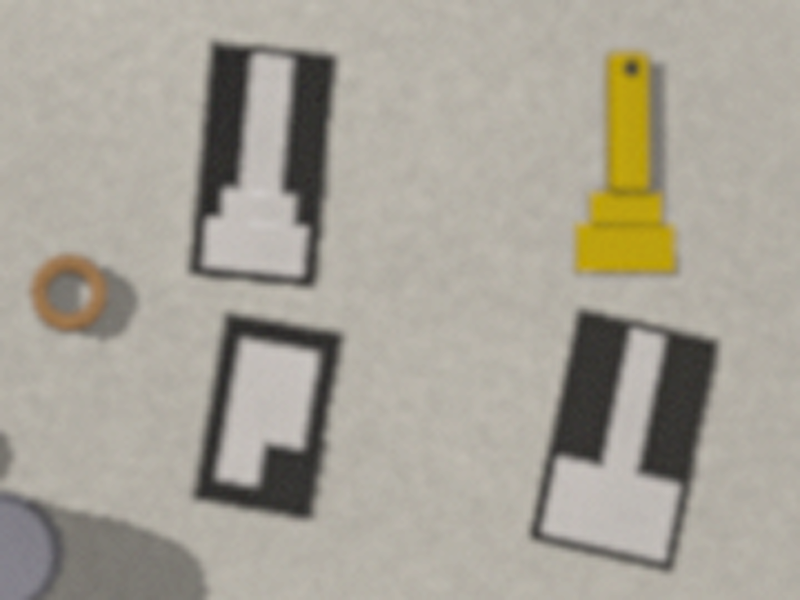

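The left crop shows the mallet (handle up, head down), the tile, the orange jar cap (330,349), the tape (752,353), the tin pad and the small grey tin (504,498). The right crop shows the scraper pad (upper left), the tile pad below it, the mallet pad (right) and the yellow scraper. Next I fit poses from the corners I read off.

```bash
cat > fit.py <<'E'
from h import *
def fit(model,W):
    """2D rigid pose (x,y,yaw deg) by complex least squares, residual rms mm"""
    m=np.array(model,float)/1000@[1,1j];w=np.array(W)@[1,1j]
    h=np.vdot(m-m.mean(),w-w.mean());h/=abs(h);t=w.mean()-h*m.mean()
    return np.round([t.real,t.imag,np.degrees(np.angle(h)),1000*np.sqrt(np.mean(abs(w-t-h*m)**2))],4)
E
python3 - <<'E'
from fit import *
d=snap('top')
L=lambda a:(np.array(a)+.5)/5-.5+[165,95]
R=lambda a:(np.array(a)+.5)/4.4444-.5+[300,100]
pad=lambda l,w:[(-l/2,-w/2),(-l/2,w/2),(l/2,w/2),(l/2,-w/2)] 
# world: x axes point to image bottom; pad -x end = image top; +y = image right. top-left=(-,-)
def go(n,m,px,z): print(n,fit(m,p2w(d,px,z)))
go('mallet',[(2,-40),(52,-40)],L([(68,187),(59,272)]),.045)
go('mallet2',[(-88,-11),(-88,11),(2,-11)],L([(150,38),(181,41),(130,190)]),.0335)
go('scraper',[(-52,-13),(-52,13),(88,-32),(88,32)],R([(608,52),(650,52),(575,272),(675,272)]),.006)
go('tile',[(-27,-25),(-27,25),(63,-25),(63,1)],L([(513,152),(608,178),(473,302),(527,318)]),.009)
go('spad',pad(150,80),R([(213,43),(335,58),(313,285),(191,270)]),.004)
go('mpad',pad(150,92),R([(582,310),(717,343),(670,570),(532,538)]),.004)
go('tpad',pad(120,75),R([(228,315),(342,333),(312,518),(195,497)]),.004)
go('tinpad',pad(80,80),L([(113,413),(249,440),(219,577),(82,550)]),.004)
print('tin',p2w(d,L([(504,498)]),.078),'jar',p2w(d,L([(330,349)]),.048),'tape',p2w(d,L([(752,353)]),.022),'big',p2w(d,[(302,222)],.1))
E
```

```text
mallet [  0.6146   0.336  174.8497   1.6165]
mallet2 [  0.6129   0.3354 174.5399   2.9847]
scraper [  0.6254  -0.3511 177.689    1.268 ]
tile [6.077000e-01 1.183000e-01 1.649033e+02 2.989600e+00]
spad [ 6.075000e-01 -1.187000e-01  1.734984e+02  2.204300e+00]
mpad [  0.4304  -0.3454 166.4582   2.0595]
tpad [ 4.474000e-01 -1.205000e-01  1.696581e+02  1.594100e+00]
tinpad [  0.4492   0.3327 168.2      1.3935]
tin [[0.44147105 0.13501375]] jar [[0.52447871 0.23244811]] tape [[0.5241893  0.00516364]] big [[0.36834697 0.03902503]]
```

```bash
python3 - <<'E'
from h import *
s=ctrl.read_state();print(Ro.from_quat(s['ee_rot']).as_matrix().round(3),s['grip_width'],ctrl.pinch_z)
goal(.636,.334,.2,84.7)
print(np.array(snap('wrist')['T_tool_cam']).round(3))
E
```

```text
[[-0.898  0.439 -0.001]
 [ 0.439  0.898 -0.001]
 [ 0.    -0.001 -1.   ]] 0.09192656202320085 0.0188
dp [-42.46  -7.01   2.61] yaw -20.8 jaw now 63.9 q7 -0.21 t 0.2
[[ 0.001 -0.957 -0.289  0.079]
 [ 1.     0.002 -0.002 -0.001]
 [ 0.002 -0.289  0.957 -0.159]
 [ 0.     0.     0.     1.   ]]
```

Emit:
arm_command:
  series:
    - {"dp":[-42.5,-7.0,2.6],"yaw":-20.8,"fingers":0}
    - {"dp":[-42.5,-7.0,2.6],"yaw":-20.8,"fingers":0}
    - {"dp":[-42.5,-7.0,2.6],"yaw":-20.8,"fingers":0}
    - {"dp":[-42.5,-7.0,2.6],"yaw":-20.8,"fingers":0}
    - {"dp":[-42.5,-7.0,2.6],"yaw":-20.8,"fingers":0}
    - {"dp":[-42.5,-7.0,2.6],"yaw":-20.8,"fingers":0}
    - {"dp":[-42.5,-7.0,2.6],"yaw":-20.8,"fingers":0}
    - {"dp":[-42.5,-7.0,2.6],"yaw":-20.8,"fingers":0}
    - {"dp":[-42.5,-7.0,2.6],"yaw":-20.8,"fingers":0}
    - {"dp":[-42.5,-7.0,2.6],"yaw":-20.8,"fingers":0}
    - {"dp":[-42.5,-7.0,2.6],"yaw":-20.8,"fingers":0}
    - {"dp":[-42.5,-7.0,2.6],"yaw":-20.8,"fingers":0}
    - {"dp":[-42.5,-7.0,2.6],"yaw":-20.8,"fingers":0}
    - {"dp":[-42.5,-7.0,2.6],"yaw":-20.8,"fingers":0}
  newtons: 20

```text
clock: 1.65
tcp_pos: [0.6355, 0.3359, 0.2011]
ee_rot: [0.045, 0.999, 0.0, -0.0]
force: [0.1, 0.5, 0.5]
grip_width: 0.0916
```

```bash
cat > draw.py <<'E'
from h import *
MAL=[[(2,-40),(52,-40),(52,40),(2,40),.045],[(-88,-11),(2,-11),(2,11),(-88,11),.0335]]
SCR=[[(-52,-13),(38,-13),(38,13),(-52,13),.018],[(56,-32),(88,-32),(88,32),(56,32),.004]]
TIL=[[(-27,-25),(63,-25),(63,1),(35,1),(35,25),(-27,25),.009]]
box=lambda l,w,z=.004:[[(-l/2,-w/2),(l/2,-w/2),(l/2,w/2),(-l/2,w/2),z]]
def draw(d,items,f):
    """items: (polys,x,y,yawdeg,dz); overlay of predicted outlines, red"""
    im=np.ascontiguousarray(np.clip(d['color'][:,:,::-1]*1.5,0,255).astype(np.uint8))
    for P,x,y,a,dz in items:
        for p in P:
            q=np.array(p[:-1])/1000@[1,1j]*np.exp(1j*np.radians(a))+x+1j*y
            uv=w2p(d,np.c_[q.real,q.imag,np.full(len(q),p[-1]+dz)])
            cv2.polylines(im,[np.round(uv*16).astype(int)],True,(0,0,255),1,cv2.LINE_AA,4)
    cv2.imwrite('pics/'+f,cv2.resize(im,(800,500)))
E
python3 - <<'E'
from draw import *
goal(.636,.334,.2,84.7)
draw(snap('wrist'),[(MAL,.6138,.3357,174.7,0),(box(80,80),.4492,.3327,168.2,0)],'w1.png')
E
```

```text
dp [-0.07 -0.19  0.11] yaw 0.2 jaw now 84.9 q7 0.78 t 1.65
```

View pics/w1.png

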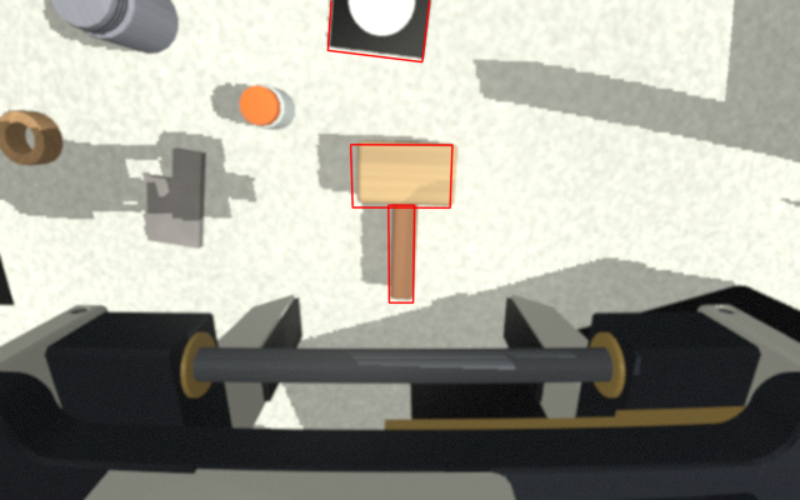

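Emit:
arm_command:
  series:
    - {"dp":[0,-0.2,10],"yaw":0,"fingers":0}
    - {"dp":[0,-0.2,10],"yaw":0,"fingers":0}
    - {"dp":[0,-0.2,17],"yaw":0,"fingers":0}
    - {"dp":[0,-0.2,17],"yaw":0,"fingers":0}
    - {"dp":[0,-0.2,18.5],"yaw":0,"fingers":0}
    - {"dp":[0,-0.2,19.5],"yaw":0,"fingers":0}
    - {"dp":[0,-0.2,19.5],"yaw":0,"fingers":0}
    - {"dp":[0,-0.2,19.5],"yaw":0,"fingers":0}
    - {"dp":[0,-0.2,19.5],"yaw":0,"fingers":1}
    - {"dp":[0,-0.2,19.5],"yaw":0,"fingers":1}
    - {"dp":[0,-0.2,19.5],"yaw":0,"fingers":1}
    - {"dp":[0,-0.2,19.5],"yaw":0,"fingers":1}
    - {"dp":[0,-0.2,19.5],"yaw":0,"fingers":1}
    - {"dp":[0,-0.2,19.5],"yaw":0,"fingers":1}
    - {"dp":[0,-0.2,19.5],"yaw":0,"fingers":1}
    - {"dp":[0,-0.2,19.5],"yaw":0,"fingers":1}
    - {"dp":[0,-0.2,19.5],"yaw":0,"fingers":1}
    - {"dp":[0,-0.2,19.5],"yaw":0,"fingers":1}
  newtons: 40

```text
clock: 3.5
tcp_pos: [0.6364, 0.3326, 0.0057]
ee_rot: [0.046, 0.999, 0.0, -0.0]
force: [-0.0, 0.9, -1.5]
grip_width: 0.022
```

Emit:
arm_command:
  series:
    - {"dp":[0,0,-2],"yaw":0,"fingers":1}
    - {"dp":[0,0,-5],"yaw":0,"fingers":1}
    - {"dp":[0,0,-9],"yaw":0,"fingers":1}
    - {"dp":[0,0,-13],"yaw":0,"fingers":1}
    - {"dp":[0,0,-16],"yaw":0,"fingers":1}
    - {"dp":[0,0,-16],"yaw":0,"fingers":1}

```text
clock: 4.1
tcp_pos: [0.6395, 0.3345, 0.1735]
ee_rot: [0.046, 0.999, 0.003, 0.005]
force: [0.4, -0.1, -1.3]
grip_width: 0.0215
```

```bash
python3 - <<'E'
from h import *
print(ctrl.read_state()['grip_width']);goal(.435,-.3465,.166,76.5)
E
```

```text
0.021542780930387206
dp [ 14.12 -69.69   0.2 ] yaw 8.2 jaw now 84.7 q7 0.78 t 4.1
```

Emit:
arm_command:
  series:
    - {"dp":[0.5,-3,0],"yaw":0,"fingers":1}
    - {"dp":[1.3,-7,0],"yaw":0,"fingers":1}
    - {"dp":[2.2,-11,0],"yaw":1,"fingers":1}
    - {"dp":[3,-15,0],"yaw":2,"fingers":1}
    - {"dp":[4,-20,0],"yaw":3,"fingers":1}
    - {"dp":[5,-25,0],"yaw":4,"fingers":1}
    - {"dp":[6,-30,0],"yaw":4,"fingers":1}
    - {"dp":[7,-35,0],"yaw":5,"fingers":1}
    - {"dp":[8,-40,0],"yaw":5,"fingers":1}
    - {"dp":[9,-45,0],"yaw":6,"fingers":1}
    - {"dp":[10,-50,0],"yaw":6,"fingers":1}
    - {"dp":[11,-55,0],"yaw":7,"fingers":1}
    - {"dp":[12,-59,0],"yaw":7,"fingers":1}
    - {"dp":[12.8,-63,0],"yaw":8,"fingers":1}
    - {"dp":[13.5,-67,0],"yaw":8,"fingers":1}
    - {"dp":[14.1,-69.7,0],"yaw":8.2,"fingers":1}
    - {"dp":[14.1,-69.7,0],"yaw":8.2,"fingers":1}
    - {"dp":[14.1,-69.7,0],"yaw":8.2,"fingers":1}
    - {"dp":[14.1,-69.7,0],"yaw":8.2,"fingers":1}
    - {"dp":[14.1,-69.7,0],"yaw":8.2,"fingers":1}

```text
clock: 6.1
tcp_pos: [0.4328, -0.347, 0.1656]
ee_rot: [0.116, 0.993, 0.0, -0.0]
force: [1.1, 0.4, -1.7]
grip_width: 0.0218
```

```bash
python3 - <<'E'
from draw import *
s=ctrl.read_state();goal(.435,-.3465,.0107,76.5)
x,y,z=s['tcp_pos'];R=Ro.from_quat(s['ee_rot']).as_matrix();a=np.degrees(np.arctan2(R[1,1],R[0,1]))+90
m=.0226*np.exp(1j*np.radians(a))
draw(snap('wrist'),[(box(150,92),.4304,-.3454,166.46,0),(MAL,x+m.real,y+m.imag,a,z-.0057)],'w2.png')
E
```

```text
dp [-0.21  0.08 15.49] yaw 0.2 jaw now 76.7 q7 1.89 t 6.1
```

View pics/w2.png

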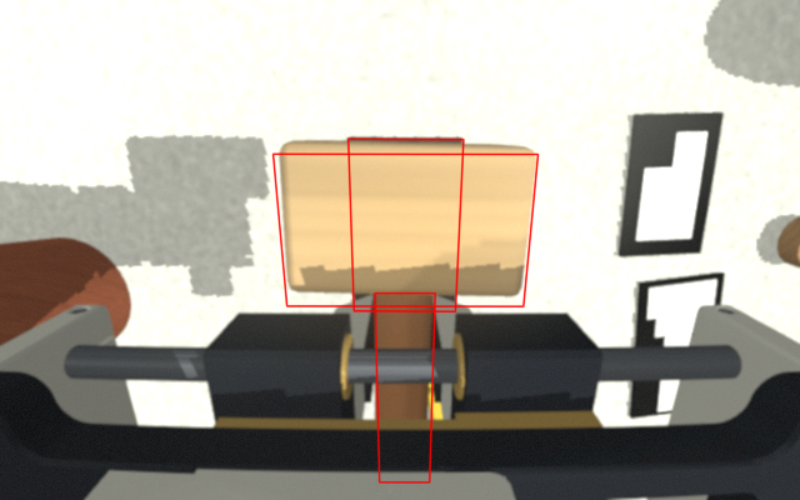

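The wrist view shows the mallet held with its head about 3 mm further forward than predicted (head edge at row 296 against the predicted 306). I compensate and lower it.

Emit:
arm_command:
  series:
    - {"dp":[-0.5,0,4],"yaw":0,"fingers":1}
    - {"dp":[-0.5,0,8],"yaw":0,"fingers":1}
    - {"dp":[-0.5,0,11],"yaw":0,"fingers":1}
    - {"dp":[-0.5,0,13.5],"yaw":0,"fingers":1}
    - {"dp":[-0.5,0,14.5],"yaw":0,"fingers":1}
    - {"dp":[-0.5,0,15],"yaw":0,"fingers":1}
    - {"dp":[-0.5,0,15.2],"yaw":0,"fingers":1}
    - {"dp":[-0.5,0,15.4],"yaw":0,"fingers":1}
    - {"dp":[-0.5,0,15.5],"yaw":0,"fingers":1}
    - {"dp":[-0.5,0,15.5],"yaw":0,"fingers":1}
    - {"dp":[-0.5,0,15.5],"yaw":0,"fingers":1}

```text
clock: 7.25
tcp_pos: [0.4373, -0.3503, 0.0113]
ee_rot: [0.117, 0.993, -0.0, 0.0]
force: [1.3, -0.8, -2.0]
grip_width: 0.0218
```

Emit:
arm_command:
  series:
    - {"dp":[0,0.3,0],"yaw":0,"fingers":1}
    - {"dp":[0,0.3,0],"yaw":0,"fingers":1}
    - {"dp":[0,0.3,0.1],"yaw":0,"fingers":1}
    - {"dp":[0,0.3,0.1],"yaw":0,"fingers":1}
    - {"dp":[0,0.3,0.1],"yaw":0,"fingers":0.3}
    - {"dp":[0,0.3,0.1],"yaw":0,"fingers":0.3}
    - {"dp":[0,0.3,0.1],"yaw":0,"fingers":0.3}
    - {"dp":[0,0.3,0.1],"yaw":0,"fingers":0.3}
    - {"dp":[0,0.3,0.1],"yaw":0,"fingers":0.3}
    - {"dp":[0,0.3,-3],"yaw":0,"fingers":0.3}
    - {"dp":[0,0.3,-8],"yaw":0,"fingers":0}
    - {"dp":[0,0.3,-13],"yaw":0,"fingers":0}
    - {"dp":[0,0.3,-18],"yaw":0,"fingers":0}
    - {"dp":[0,0.3,-18],"yaw":0,"fingers":0}
    - {"dp":[0,0.3,-18],"yaw":0,"fingers":0}

```text
clock: 8.75
tcp_pos: [0.4385, -0.3477, 0.1924]
ee_rot: [0.117, 0.993, -0.001, 0.002]
force: [0.2, 1.2, -1.0]
grip_width: 0.0911
```

```bash
python3 - <<'E'
from draw import *
# scraper grip at x=+5
g=.6254-.3511j+.005*np.exp(1j*np.radians(177.7));goal(g.real,g.imag,.2,87.7);goal(g.real,g.imag,.19,87.7)
draw(snap('wrist'),[(box(150,92),.4304,-.3454,166.46,0),(MAL,.4129,-.3412,166.46,.004)],'w3.png')
E
```

```text
dp [-17.77   3.93  -0.71] yaw -11.2 jaw now 76.5 q7 1.88 t 8.75
dp [-17.77   3.93   0.29] yaw -11.2 jaw now 76.5 q7 1.88 t 8.75
```

View pics/w3.png

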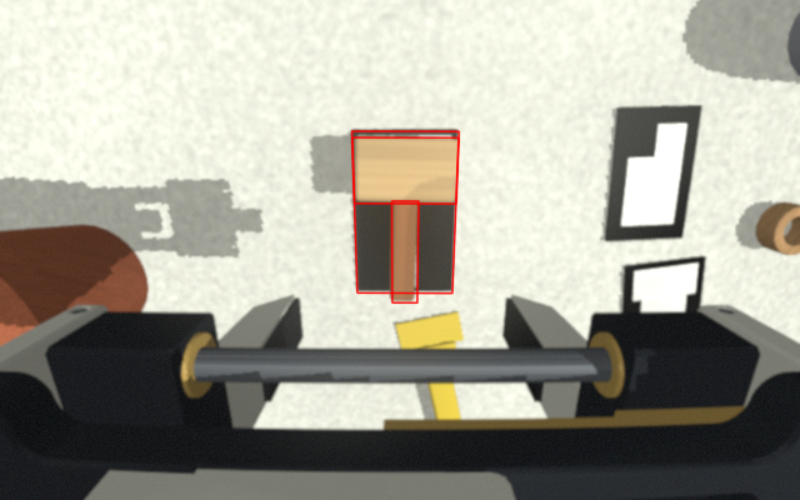

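The mallet sits exactly on its predicted outline (head 352–458, 138–204). Next is the scraper.

Emit:
arm_command:
  series:
    - {"dp":[-4,1,0],"yaw":-4,"fingers":0}
    - {"dp":[-9,2,0],"yaw":-8,"fingers":0}
    - {"dp":[-13,3,0],"yaw":-11.2,"fingers":0}
    - {"dp":[-17.8,3.9,0],"yaw":-11.2,"fingers":0}
    - {"dp":[-17.8,3.9,0],"yaw":-11.2,"fingers":0}
    - {"dp":[-17.8,3.9,0],"yaw":-11.2,"fingers":0}
    - {"dp":[-17.8,3.9,0],"yaw":-11.2,"fingers":0}
    - {"dp":[-17.8,3.9,0],"yaw":-11.2,"fingers":0}

```text
clock: 9.6
tcp_pos: [0.618, -0.3513, 0.1903]
ee_rot: [0.02, 1.0, -0.0, -0.001]
force: [0.4, -0.5, 0.6]
grip_width: 0.0915
```

```bash
python3 - <<'E'
from draw import *
g=.6254-.3511j+.005*np.exp(1j*np.radians(177.7));goal(g.real,g.imag,.002,87.7)
draw(snap('wrist'),[(SCR,.6254,-.3511,177.7,0)],'w4.png')
E
```

```text
dp [-0.27  0.06 18.83] yaw -0.0 jaw now 87.7 q7 1.9 t 9.6
```

View pics/w4.png

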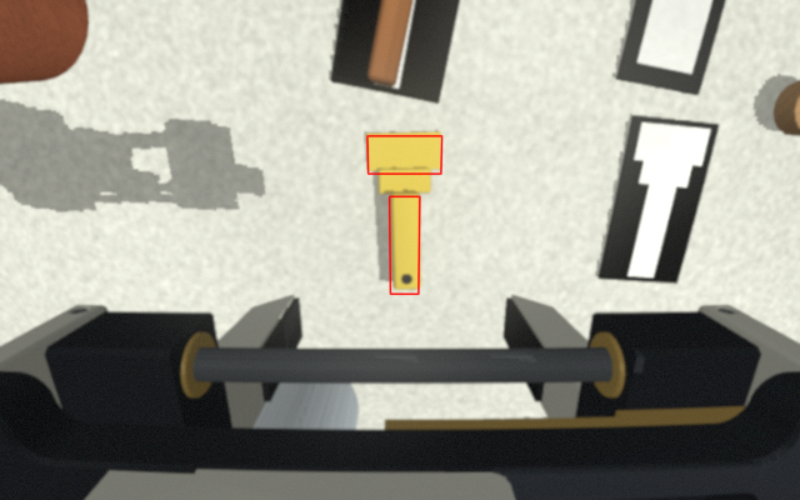

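The scraper lies about 3.5 mm further along tool x than the outline (blade edge at row 132 against 136). I correct for that and grasp.

Emit:
arm_command:
  series:
    - {"dp":[0.1,0.1,5],"yaw":0,"fingers":0}
    - {"dp":[0.1,0.1,10],"yaw":0,"fingers":0}
    - {"dp":[0.1,0.1,14],"yaw":0,"fingers":0}
    - {"dp":[0.1,0.1,17],"yaw":0,"fingers":0}
    - {"dp":[0.1,0.1,18.2],"yaw":0,"fingers":0}
    - {"dp":[0.1,0.1,18.7],"yaw":0,"fingers":0}
    - {"dp":[0.1,0.1,18.7],"yaw":0,"fingers":0}
    - {"dp":[0.1,0.1,18.7],"yaw":0,"fingers":0}
    - {"dp":[0.1,0.1,18.7],"yaw":0,"fingers":1}
    - {"dp":[0.1,0.1,18.7],"yaw":0,"fingers":1}
    - {"dp":[0.1,0.1,18.7],"yaw":0,"fingers":1}
    - {"dp":[0.1,0.1,18.7],"yaw":0,"fingers":1}
    - {"dp":[0.1,0.1,18.7],"yaw":0,"fingers":1}
    - {"dp":[0.1,0.1,18.7],"yaw":0,"fingers":1}
    - {"dp":[0.1,0.1,18.7],"yaw":0,"fingers":1}
    - {"dp":[0.1,0.1,18.7],"yaw":0,"fingers":1}
  newtons: 25

```text
clock: 11.25
tcp_pos: [0.6188, -0.3495, 0.0036]
ee_rot: [0.02, 1.0, 0.0, -0.0]
force: [-0.3, -0.4, 0.8]
grip_width: 0.0323
```

Emit:
arm_command:
  series:
    - {"dp":[0,0,-2],"yaw":0,"fingers":1}
    - {"dp":[0,0,-5],"yaw":0,"fingers":1}
    - {"dp":[0,0,-9],"yaw":0,"fingers":1}
    - {"dp":[0,0,-13],"yaw":0,"fingers":1}
    - {"dp":[0,0,-15],"yaw":0,"fingers":1}
    - {"dp":[0,0,-15],"yaw":0,"fingers":1}

```text
clock: 11.85
tcp_pos: [0.6219, -0.3508, 0.1602]
ee_rot: [0.02, 1.0, -0.002, 0.004]
force: [0.6, -1.4, -0.7]
grip_width: 0.0248
```

```bash
python3 - <<'E'
from h import *
g=.6075-.1187j+(-.013)*np.exp(1j*np.radians(173.5));goal(g.real,g.imag,.15,83.5);print(g)
E
```

```text
dp [ 1.07 23.04  0.92] yaw 4.2 jaw now 87.7 q7 1.89 t 11.85
(0.6204164341237957-0.12017164177898279j)
```

Emit:
arm_command:
  series:
    - {"dp":[0.2,3,0],"yaw":1,"fingers":1}
    - {"dp":[0.4,7,0],"yaw":2,"fingers":1}
    - {"dp":[0.6,11,0],"yaw":3,"fingers":1}
    - {"dp":[0.8,15,0],"yaw":4.2,"fingers":1}
    - {"dp":[1,19,0],"yaw":4.2,"fingers":1}
    - {"dp":[1.1,22,0],"yaw":4.2,"fingers":1}
    - {"dp":[1.1,23,0],"yaw":4.2,"fingers":1}
    - {"dp":[1.1,23,0],"yaw":4.2,"fingers":1}
    - {"dp":[1.1,23,0],"yaw":4.2,"fingers":1}
    - {"dp":[1.1,23,0],"yaw":4.2,"fingers":1}

```text
clock: 12.85
tcp_pos: [0.6166, -0.1222, 0.1534]
ee_rot: [0.058, 0.998, -0.001, -0.0]
force: [0.2, -0.4, -0.8]
grip_width: 0.0248
```

```bash
python3 - <<'E'
from draw import *
s=ctrl.read_state();goal(.6204,-.1202,.008,83.5)
x,y,z=s['tcp_pos'];R=Ro.from_quat(s['ee_rot']).as_matrix();a=np.degrees(np.arctan2(R[1,1],R[0,1]))+90
m=-.005*np.exp(1j*np.radians(a));print(s['tcp_pos'])
draw(snap('wrist'),[(box(150,80),.6075,-.1187,173.5,0),(SCR,x+m.real,y+m.imag,a,z-.0036)],'w5.png')
E
```

```text
dp [-0.36  0.26 14.54] yaw -0.2 jaw now 83.3 q7 1.48 t 12.85
[ 0.61658904 -0.12215305  0.15338031]
```

View pics/w5.png

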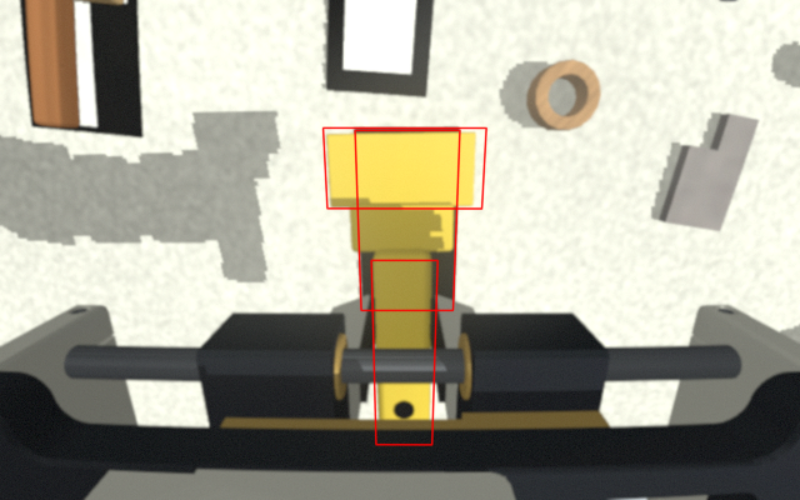

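```bash
python3 - <<'E'
from draw import *
d=snap('wrist');im=np.clip(d['color'][:,:,::-1]*1.4,0,255).astype(np.uint8)[90:345,240:400]
cv2.imwrite('pics/w6.png',cv2.resize(im,None,fx=2.3,fy=2.3,interpolation=2) if 0 else cv2.resize(im,(376,600),interpolation=2))
E
```

```text
(no output)
```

View pics/w6.png

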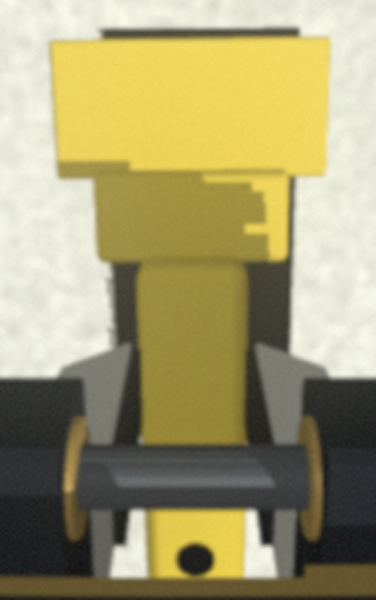

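```bash
python3 - <<'E'
from draw import *
d=snap('wrist');f,R,c=cam(d)
px=(np.array([(50,42),(329,38),(58,177),(325,174),(98,262),(289,262),(137,262),(247,262)])+.5)/2.352-.5+[240,90]
M=np.array([(88,32,4),(88,-32,4),(56,32,4),(56,-32,4),(36,23,8),(36,-23,8),(38,13,18),(38,-13,18)])/1000
K=np.array([[f,0,d['cx']],[0,f,d['cy']],[0,0,1]])
ok,r,t=cv2.solvePnP(M,px,K,np.array([d['k1'],0,0,0,0.]))
Rw=R@cv2.Rodrigues(r)[0];o=R@t.ravel()+c
p,_=cv2.projectPoints(M,r,t,K,np.array([d['k1'],0,0,0,0.]));print(np.abs(p[:,0]-px).max())
print('scraper pose',o,'x',Rw[:,0].round(3),'z',Rw[:,2].round(3),'yaw',np.degrees(np.arctan2(Rw[1,0],Rw[0,0])),'tcp',d['s']['tcp_pos'])
g=.6075-.1187j+(-.018)*np.exp(1j*np.radians(173.5));print('target',g)
E
```

```text
0.9290284791998715
scraper pose [ 0.62356665 -0.12267431  0.13771911] x [-0.993  0.101 -0.056] z [-0.056 -0.001  0.998] yaw 174.18827766059445 tcp [ 0.61668212 -0.12156561  0.15345754]
target (0.6253842934021786-0.12073765784782232j)
```

The crop shows the scraper held by the tips, blade tip corners at (50,42) and (329,38). The underside is about 16 mm below the TCP with a 3° pitch, so I lower to about z=0.019 and release.

Emit:
arm_command:
  series:
    - {"dp":[-0.2,0.2,4],"yaw":0.5,"fingers":1}
    - {"dp":[-0.2,0.2,8],"yaw":0.5,"fingers":1}
    - {"dp":[-0.2,0.2,11],"yaw":0.5,"fingers":1}
    - {"dp":[-0.2,0.2,12.5],"yaw":0.5,"fingers":1}
    - {"dp":[-0.2,0.2,12.9],"yaw":0.5,"fingers":1}
    - {"dp":[-0.2,0.2,13.2],"yaw":0.5,"fingers":1}
    - {"dp":[-0.2,0.2,13.4],"yaw":0.5,"fingers":1}
    - {"dp":[-0.2,0.2,13.4],"yaw":0.5,"fingers":1}
    - {"dp":[-0.2,0.2,13.4],"yaw":0.5,"fingers":1}
    - {"dp":[-0.2,0.2,13.4],"yaw":0.5,"fingers":1}
    - {"dp":[-0.2,0.2,13.4],"yaw":0.5,"fingers":0.4}
    - {"dp":[-0.2,0.2,13.4],"yaw":0.5,"fingers":0.4}
    - {"dp":[-0.2,0.2,13.4],"yaw":0.5,"fingers":0.4}
    - {"dp":[-0.2,0.2,13.4],"yaw":0.5,"fingers":0.4}
    - {"dp":[-0.2,0.2,13.4],"yaw":0.5,"fingers":0.4}
    - {"dp":[-0.2,0.2,10],"yaw":0.5,"fingers":0}
    - {"dp":[-0.2,0.2,5],"yaw":0.5,"fingers":0}
    - {"dp":[-0.2,0.2,0],"yaw":0.5,"fingers":0}
    - {"dp":[-0.2,0.2,-4],"yaw":0.5,"fingers":0}
    - {"dp":[-0.2,0.2,-4],"yaw":0.5,"fingers":0}

```text
clock: 15.0
tcp_pos: [0.6237, -0.1179, 0.2012]
ee_rot: [0.061, 0.998, -0.001, 0.006]
force: [-0.4, 0.2, -0.3]
grip_width: 0.0888
```

```bash
python3 - <<'E'
from draw import *
g=.6077+.1183j+.010*np.exp(1j*np.radians(164.9));goal(g.real,g.imag,.19,74.9);print(g)
draw(snap('wrist'),[(box(150,80),.6075,-.1187,173.5,0),(SCR,.6254,-.1207,173.5,.004)],'w7.png')
E
```

```text
dp [ 5.45 23.39  1.03] yaw 8.1 jaw now 83.0 q7 1.48 t 15.0
(0.5980452736912077+0.1209050450864265j)
```

View pics/w7.png

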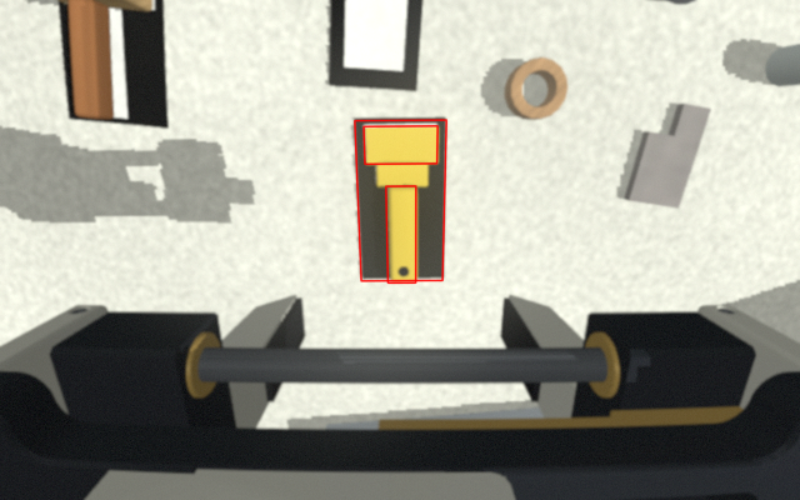

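The scraper matches its pad outline. Now the tile.

Emit:
arm_command:
  series:
    - {"dp":[1.1,4.5,0],"yaw":2,"fingers":0}
    - {"dp":[2.2,9,0],"yaw":4,"fingers":0}
    - {"dp":[3.3,14,0],"yaw":6,"fingers":0}
    - {"dp":[4.4,19,0],"yaw":8,"fingers":0}
    - {"dp":[5.5,23.4,1],"yaw":8.1,"fingers":0}
    - {"dp":[5.5,23.4,1],"yaw":8.1,"fingers":0}
    - {"dp":[5.5,23.4,1],"yaw":8.1,"fingers":0}
    - {"dp":[5.5,23.4,1],"yaw":8.1,"fingers":0}
    - {"dp":[5.5,23.4,1],"yaw":8.1,"fingers":0}

```text
clock: 15.95
tcp_pos: [0.5931, 0.1191, 0.1831]
ee_rot: [0.133, 0.991, -0.001, -0.0]
force: [1.2, -0.8, -0.0]
grip_width: 0.0915
```

```bash
python3 - <<'E'
from draw import *
goal(.598,.1209,.0025,74.9)
draw(snap('wrist'),[(TIL,.6077,.1183,164.9,0)],'w8.png')
E
```

```text
dp [-0.43  0.32 18.06] yaw -0.1 jaw now 74.8 q7 0.93 t 15.95
```

View pics/w8.png

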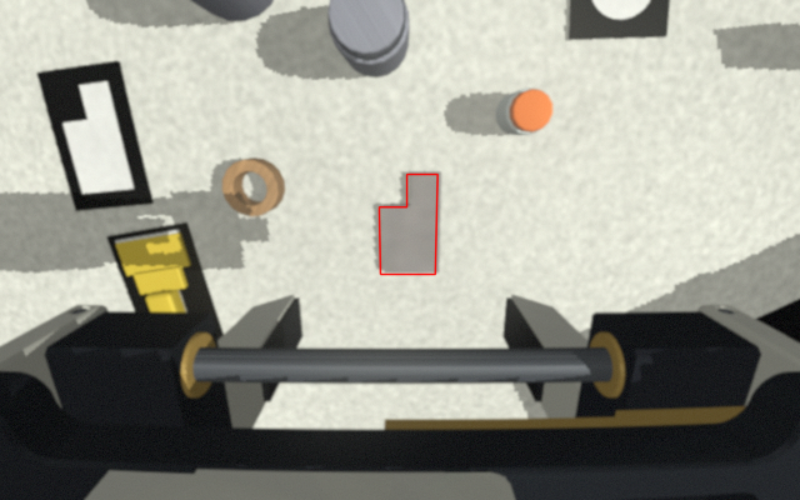

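The tile outline matches; grasp it.

Emit:
arm_command:
  series:
    - {"dp":[-0.4,0.3,5],"yaw":0,"fingers":0}
    - {"dp":[-0.4,0.3,10],"yaw":0,"fingers":0}
    - {"dp":[-0.4,0.3,14],"yaw":0,"fingers":0}
    - {"dp":[-0.4,0.3,16.5],"yaw":0,"fingers":0}
    - {"dp":[-0.4,0.3,17.5],"yaw":0,"fingers":0}
    - {"dp":[-0.4,0.3,18],"yaw":0,"fingers":0}
    - {"dp":[-0.4,0.3,18],"yaw":0,"fingers":0}
    - {"dp":[-0.4,0.3,18],"yaw":0,"fingers":0}
    - {"dp":[-0.4,0.3,18],"yaw":0,"fingers":1}
    - {"dp":[-0.4,0.3,18],"yaw":0,"fingers":1}
    - {"dp":[-0.4,0.3,18],"yaw":0,"fingers":1}
    - {"dp":[-0.4,0.3,18],"yaw":0,"fingers":1}
    - {"dp":[-0.4,0.3,18],"yaw":0,"fingers":1}
    - {"dp":[-0.4,0.3,18],"yaw":0,"fingers":1}
    - {"dp":[-0.4,0.3,18],"yaw":0,"fingers":1}
    - {"dp":[-0.4,0.3,18],"yaw":0,"fingers":1}
    - {"dp":[-0.4,0.3,18],"yaw":0,"fingers":1}
    - {"dp":[-0.4,0.3,18],"yaw":0,"fingers":1}
  newtons: 30

```text
clock: 17.8
tcp_pos: [0.5976, 0.1235, 0.0037]
ee_rot: [0.131, 0.991, 0.0, 0.0]
force: [-0.0, 1.2, 1.8]
grip_width: 0.0492
```

Emit:
arm_command:
  series:
    - {"dp":[0,0,-1],"yaw":0,"fingers":1}
    - {"dp":[0,0,-4],"yaw":0,"fingers":1}
    - {"dp":[0,0,-8],"yaw":0,"fingers":1}
    - {"dp":[0,0,-12],"yaw":0,"fingers":1}
    - {"dp":[0,0,-15],"yaw":0,"fingers":1}
    - {"dp":[0,0,-15],"yaw":0,"fingers":1}

```text
clock: 18.4
tcp_pos: [0.6009, 0.124, 0.1595]
ee_rot: [0.131, 0.991, 0.001, 0.004]
force: [0.1, -1.2, -2.2]
grip_width: 0.0495
```

```bash
python3 - <<'E'
from h import *
g=.4474-.1205j+(-.008)*np.exp(1j*np.radians(169.66));goal(g.real,g.imag,.15,79.7);print(g)
E
```

```text
dp [  7.67 -27.54   0.78] yaw -4.8 jaw now 74.9 q7 0.91 t 18.4
(0.45527007976545864-0.12193591242257969j)
```

Emit:
arm_command:
  series:
    - {"dp":[1,-3.5,0],"yaw":-1,"fingers":1}
    - {"dp":[2,-7,0],"yaw":-2,"fingers":1}
    - {"dp":[3,-11,0],"yaw":-3,"fingers":1}
    - {"dp":[4.2,-15,0],"yaw":-4,"fingers":1}
    - {"dp":[5.5,-19.5,0],"yaw":-4.8,"fingers":1}
    - {"dp":[6.7,-24,0],"yaw":-4.8,"fingers":1}
    - {"dp":[7.5,-27,0],"yaw":-4.8,"fingers":1}
    - {"dp":[7.7,-27.5,0],"yaw":-4.8,"fingers":1}
    - {"dp":[7.7,-27.5,0],"yaw":-4.8,"fingers":1}
    - {"dp":[7.7,-27.5,0],"yaw":-4.8,"fingers":1}
    - {"dp":[7.7,-27.5,0],"yaw":-4.8,"fingers":1}

```text
clock: 19.5
tcp_pos: [0.4525, -0.1206, 0.1537]
ee_rot: [0.088, 0.996, 0.0, 0.0]
force: [-0.2, -0.2, -0.6]
grip_width: 0.0489
```

```bash
python3 - <<'E'
from draw import *
s=ctrl.read_state();goal(.4553,-.1219,.0077,79.7)
x,y,z=s['tcp_pos'];R=Ro.from_quat(s['ee_rot']).as_matrix();a=np.degrees(np.arctan2(R[1,1],R[0,1]))+90
m=-.010*np.exp(1j*np.radians(a));print(s['tcp_pos'])
draw(snap('wrist'),[(box(120,75),.4474,-.1205,169.7,0),(TIL,x+m.real,y+m.imag,a,z-.0037)],'w9.png')
E
```

```text
dp [-0.29 -0.09 14.6 ] yaw 0.2 jaw now 79.9 q7 1.51 t 19.5
[ 0.45253547 -0.12059532  0.1536634 ]
```

View pics/w9.png

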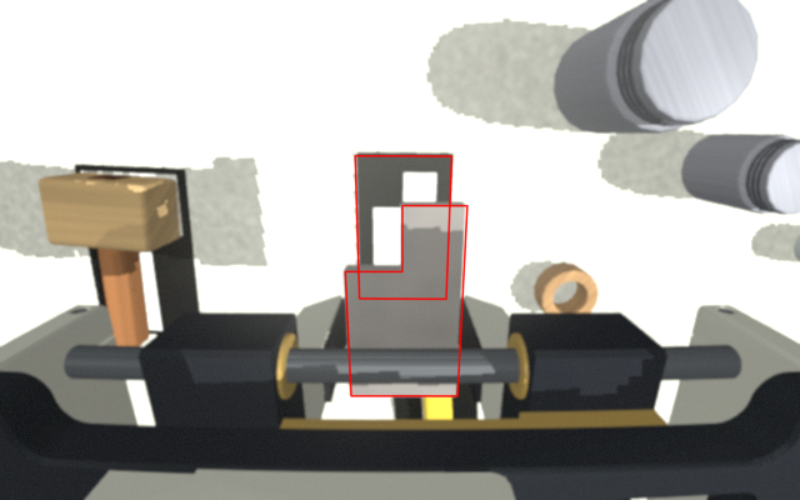

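The tile is held as predicted and over its pad; lower and release.

Emit:
arm_command:
  series:
    - {"dp":[-0.3,-0.1,4],"yaw":0,"fingers":1}
    - {"dp":[-0.3,-0.1,8],"yaw":0,"fingers":1}
    - {"dp":[-0.3,-0.1,11.5],"yaw":0,"fingers":1}
    - {"dp":[-0.3,-0.1,13.5],"yaw":0,"fingers":1}
    - {"dp":[-0.3,-0.1,14.2],"yaw":0,"fingers":1}
    - {"dp":[-0.3,-0.1,14.5],"yaw":0,"fingers":1}
    - {"dp":[-0.3,-0.1,14.6],"yaw":0,"fingers":1}
    - {"dp":[-0.3,-0.1,14.6],"yaw":0,"fingers":1}
    - {"dp":[-0.3,-0.1,14.6],"yaw":0,"fingers":1}
    - {"dp":[-0.3,-0.1,14.6],"yaw":0,"fingers":0.2}
    - {"dp":[-0.3,-0.1,14.6],"yaw":0,"fingers":0.2}
    - {"dp":[-0.3,-0.1,14.6],"yaw":0,"fingers":0.2}
    - {"dp":[-0.3,-0.1,14.6],"yaw":0,"fingers":0.2}
    - {"dp":[-0.3,-0.1,14.6],"yaw":0,"fingers":0.2}
    - {"dp":[-0.3,-0.1,10],"yaw":0,"fingers":0.2}
    - {"dp":[-0.3,-0.1,5],"yaw":0,"fingers":0}
    - {"dp":[-0.3,-0.1,0],"yaw":0,"fingers":0}
    - {"dp":[-0.3,-0.1,-5],"yaw":0,"fingers":0}
    - {"dp":[-0.3,-0.1,-5],"yaw":0,"fingers":0}
    - {"dp":[-0.3,-0.1,-5],"yaw":0,"fingers":0}

```text
clock: 21.55
tcp_pos: [0.4554, -0.1241, 0.2052]
ee_rot: [0.089, 0.996, -0.001, 0.002]
force: [1.2, -0.5, -0.5]
grip_width: 0.0918
```

```bash
python3 - <<'E'
from draw import *
s=ctrl.read_state();print(s['tcp_pos'],s['grip_width'])
# jaw perpendicular to line jar--big tin
v=(.368-.5245)+1j*(.039-.2324);print(np.degrees(np.angle(v*1j)))
for a in(131,141,120): goal(.4415,.135,.2,a)
E
```

```text
[ 0.4554     -0.12410922  0.20520085] 0.09181777294153663
-38.97991317066293
dp [ 5.99 25.25  0.48] yaw -51.3 jaw now 79.7 q7 1.54 t 21.55
dp [ 5.99 25.25  0.48] yaw -61.3 jaw now 79.7 q7 1.54 t 21.55
dp [ 5.99 25.25  0.48] yaw -40.3 jaw now 79.7 q7 1.54 t 21.55
```

Emit:
arm_command:
  series:
    - {"dp":[1,4,0.2],"yaw":-8,"fingers":0}
    - {"dp":[2,8,0.4],"yaw":-16,"fingers":0}
    - {"dp":[3,12,0.5],"yaw":-24,"fingers":0}
    - {"dp":[4,17,0.5],"yaw":-32,"fingers":0}
    - {"dp":[5,21,0.5],"yaw":-40,"fingers":0}
    - {"dp":[6,25.2,0.5],"yaw":-48,"fingers":0}
    - {"dp":[6,25.2,0.5],"yaw":-56,"fingers":0}
    - {"dp":[6,25.2,0.5],"yaw":-61.3,"fingers":0}
    - {"dp":[6,25.2,0.5],"yaw":-61.3,"fingers":0}
    - {"dp":[6,25.2,0.5],"yaw":-61.3,"fingers":0}
    - {"dp":[6,25.2,0.5],"yaw":-61.3,"fingers":0}
    - {"dp":[6,25.2,0.5],"yaw":-61.3,"fingers":0}
    - {"dp":[6,25.2,0.5],"yaw":-61.3,"fingers":0}

```text
clock: 22.85
tcp_pos: [0.4404, 0.1347, 0.1986]
ee_rot: [-0.43, 0.903, 0.0, -0.0]
force: [0.3, -0.8, 0.7]
grip_width: 0.0919
```

```bash
cat >> draw.py <<'E'
def circ(r,z): return [[(r*np.cos(t),r*np.sin(t)) for t in np.linspace(0,6.28,40)]+[z]]
E
python3 - <<'E'
from draw import *
goal(.4415,.135,.021,141)
draw(snap('wrist'),[(circ(23.5,.078)+circ(27,.0),.4415,.135,0,0)],'w10.png')
E
```

```text
dp [-0.1  -0.07 17.76] yaw -0.0 jaw now 141.0 q7 1.96 t 22.85
```

View pics/w10.png

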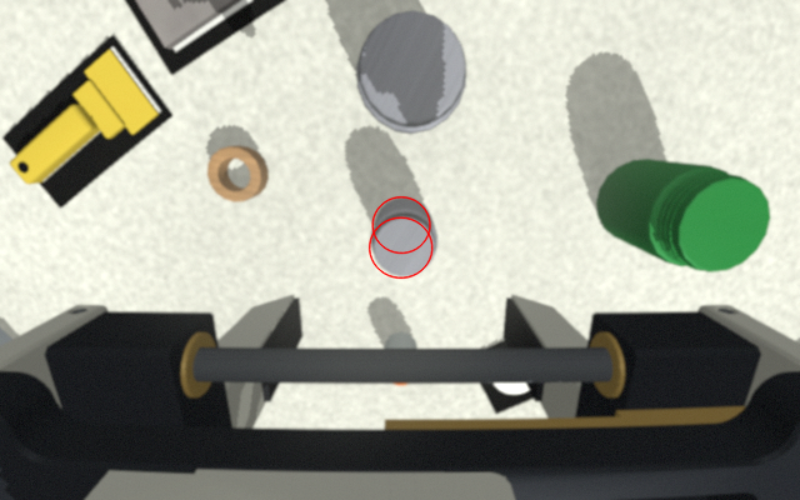

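The tin cap matches the predicted circle (402,247); grasp.

Emit:
arm_command:
  series:
    - {"dp":[-0.1,-0.1,4],"yaw":0,"fingers":0}
    - {"dp":[-0.1,-0.1,8],"yaw":0,"fingers":0}
    - {"dp":[-0.1,-0.1,11],"yaw":0,"fingers":0}
    - {"dp":[-0.1,-0.1,14],"yaw":0,"fingers":0}
    - {"dp":[-0.1,-0.1,16.5],"yaw":0,"fingers":0}
    - {"dp":[-0.1,-0.1,17.8],"yaw":0,"fingers":0}
    - {"dp":[-0.1,-0.1,17.8],"yaw":0,"fingers":0}
    - {"dp":[-0.1,-0.1,17.8],"yaw":0,"fingers":0}
    - {"dp":[-0.1,-0.1,17.8],"yaw":0,"fingers":1}
    - {"dp":[-0.1,-0.1,17.8],"yaw":0,"fingers":1}
    - {"dp":[-0.1,-0.1,17.8],"yaw":0,"fingers":1}
    - {"dp":[-0.1,-0.1,17.8],"yaw":0,"fingers":1}
    - {"dp":[-0.1,-0.1,17.8],"yaw":0,"fingers":1}
    - {"dp":[-0.1,-0.1,17.8],"yaw":0,"fingers":1}
    - {"dp":[-0.1,-0.1,17.8],"yaw":0,"fingers":1}
    - {"dp":[-0.1,-0.1,17.8],"yaw":0,"fingers":1}
    - {"dp":[-0.1,-0.1,17.8],"yaw":0,"fingers":1}
  newtons: 35

```text
clock: 24.6
tcp_pos: [0.4417, 0.1352, 0.0209]
ee_rot: [-0.431, 0.902, -0.0, -0.0]
force: [-1.3, -0.4, 4.6]
grip_width: 0.0537
```

Emit:
arm_command:
  series:
    - {"dp":[0,0,-1],"yaw":0,"fingers":1}
    - {"dp":[0,0,-4],"yaw":0,"fingers":1}
    - {"dp":[0,0,-8],"yaw":0,"fingers":1}
    - {"dp":[0,0,-11],"yaw":0,"fingers":1}
    - {"dp":[0,0,-11],"yaw":0,"fingers":1}
    - {"dp":[0,0,-11],"yaw":0,"fingers":1}

```text
clock: 25.2
tcp_pos: [0.4421, 0.1347, 0.1313]
ee_rot: [-0.431, 0.903, -0.0, 0.001]
force: [-0.9, 0.3, -1.8]
grip_width: 0.0535
```

```bash
python3 - <<'E'
from h import *
s=ctrl.read_state();goal(.4492,.3327,.14,141);goal(.4492,.3327,.14,120)
E
```

```text
dp [-15.83  11.91  -0.88] yaw 0.0 jaw now 141.0 q7 1.87 t 25.2
dp [-15.83  11.91  -0.88] yaw 21.0 jaw now 141.0 q7 1.87 t 25.2
```

Emit:
arm_command:
  series:
    - {"dp":[-2.5,1.8,0],"yaw":0,"fingers":1}
    - {"dp":[-5,3.8,0],"yaw":0,"fingers":1}
    - {"dp":[-8,6,0],"yaw":0,"fingers":1}
    - {"dp":[-11,8.3,0],"yaw":0,"fingers":1}
    - {"dp":[-14,10.5,0],"yaw":0,"fingers":1}
    - {"dp":[-15.8,11.9,0],"yaw":0,"fingers":1}
    - {"dp":[-15.8,11.9,0],"yaw":0,"fingers":1}
    - {"dp":[-15.8,11.9,0],"yaw":0,"fingers":1}
    - {"dp":[-15.8,11.9,0],"yaw":0,"fingers":1}
    - {"dp":[-15.8,11.9,0],"yaw":0,"fingers":1}

```text
clock: 26.2
tcp_pos: [0.4487, 0.3308, 0.13]
ee_rot: [-0.43, 0.903, -0.001, -0.001]
force: [-0.5, -0.3, -0.9]
grip_width: 0.0536
```

```bash
python3 - <<'E'
from h import *
goal(.4492,.3327,.0255,141)
E
```

```text
dp [-0.2   0.08 10.45] yaw -0.1 jaw now 140.9 q7 1.48 t 26.2
```

Emit:
arm_command:
  series:
    - {"dp":[-0.2,0.1,4],"yaw":0,"fingers":1}
    - {"dp":[-0.2,0.1,7],"yaw":0,"fingers":1}
    - {"dp":[-0.2,0.1,9],"yaw":0,"fingers":1}
    - {"dp":[-0.2,0.1,9.8],"yaw":0,"fingers":1}
    - {"dp":[-0.2,0.1,10.2],"yaw":0,"fingers":1}
    - {"dp":[-0.2,0.1,10.4],"yaw":0,"fingers":1}
    - {"dp":[-0.2,0.1,10.5],"yaw":0,"fingers":1}
    - {"dp":[-0.2,0.1,10.5],"yaw":0,"fingers":1}
    - {"dp":[-0.2,0.1,10.5],"yaw":0,"fingers":1}
    - {"dp":[-0.2,0.1,10.5],"yaw":0,"fingers":0.2}
    - {"dp":[-0.2,0.1,10.5],"yaw":0,"fingers":0.2}
    - {"dp":[-0.2,0.1,10.5],"yaw":0,"fingers":0.2}
    - {"dp":[-0.2,0.1,10.5],"yaw":0,"fingers":0.2}
    - {"dp":[-0.2,0.1,10.5],"yaw":0,"fingers":0.2}
    - {"dp":[-0.2,0.1,10.5],"yaw":0,"fingers":0.2}
    - {"dp":[-0.2,0.1,6],"yaw":0,"fingers":0.2}
    - {"dp":[-0.2,0.1,2],"yaw":0,"fingers":0.2}
    - {"dp":[-0.2,0.1,-2],"yaw":0,"fingers":0.2}
    - {"dp":[-0.2,0.1,-6],"yaw":0,"fingers":0}
    - {"dp":[-0.2,0.1,-10],"yaw":0,"fingers":0}

```text
clock: 28.2
tcp_pos: [0.4487, 0.3348, 0.2324]
ee_rot: [-0.431, 0.902, -0.0, -0.0]
force: [0.5, 1.3, -0.2]
grip_width: 0.0853
```

Emit:
arm_command:
  series:
    - {"dp":[-4,2,-2],"yaw":0,"fingers":0}
    - {"dp":[-8,5,-2],"yaw":0,"fingers":0}
    - {"dp":[-12,8,-2],"yaw":0,"fingers":0}
    - {"dp":[-16,11,-2],"yaw":0,"fingers":0}
    - {"dp":[-16,11,-2],"yaw":0,"fingers":0}
    - {"dp":[-16,11,-2],"yaw":0,"fingers":0}
    - {"dp":[-16,11,-2],"yaw":0,"fingers":0}

```text
clock: 28.9
tcp_pos: [0.4646, 0.5273, 0.2503]
ee_rot: [-0.431, 0.903, -0.001, -0.0]
force: [0.2, -0.2, -0.3]
grip_width: 0.0913
```

```bash
python3 - <<'E'
from draw import *
d=snap('top');print(d['s']['tcp_pos'],d['s']['clock'])
draw(d,[(box(80,80)+circ(23.5,.082),.4492,.3327,168.2,0),(MAL,.4129,-.3412,166.46,.004),(SCR,.6254,-.1207,173.5,.004),(TIL,.4651,-.1237,169.7,.004),(circ(24,.022),.5242,.0052,0,0),(circ(16,.048),.5245,.2324,0,0)],'x.png')
im=cv2.resize(np.clip(d['color'][100:240,165:485,::-1]*1.5,0,255).astype(np.uint8),(800,350),interpolation=2)
a=cv2.imread('pics/x.png')[125:300,206:606]
cv2.imwrite('pics/f.png',np.vstack([cv2.resize(a,(800,350))[:250],im[:340]]))
E
```

```text
[0.46455074 0.52726712 0.25028947] 28.9
```

View pics/f.png

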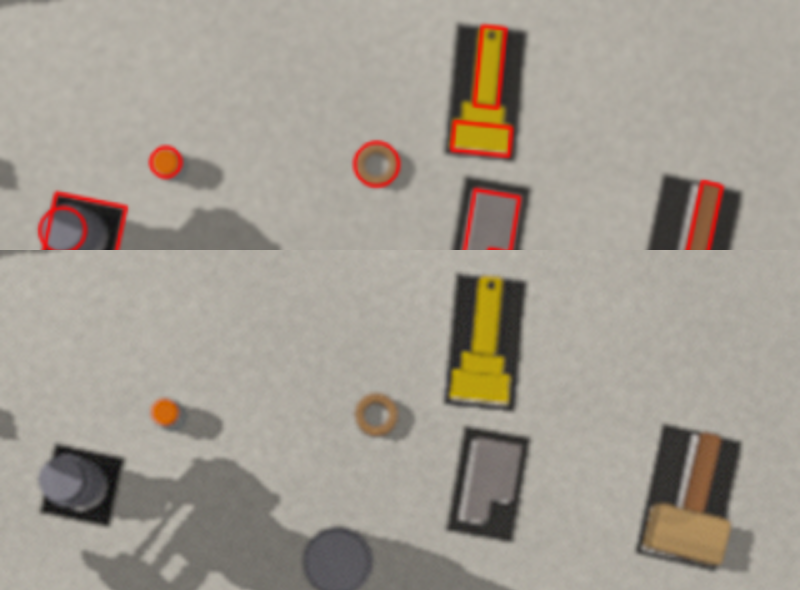

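The tape (376,413), the jar (165,411), the scraper, the mallet and the tin look right. The tile shows a white strip on its left (about 465,490), so I look at it from closer.

```bash
python3 - <<'E'
from h import *
goal(.456,-.122,.17,79.7)
E
```

```text
dp [ 50.95 -40.16   8.15] yaw 61.2 jaw now 140.9 q7 1.32 t 28.95
```

Emit:
arm_command:
  series:
    - {"dp":[3,-2.4,0],"yaw":0,"fingers":0}
    - {"dp":[6,-4.8,0],"yaw":4,"fingers":0}
    - {"dp":[9,-7.2,0],"yaw":8,"fingers":0}
    - {"dp":[12.5,-10,0],"yaw":12,"fingers":0}
    - {"dp":[16,-12.6,0],"yaw":18,"fingers":0}
    - {"dp":[19.5,-15.4,0],"yaw":24,"fingers":0}
    - {"dp":[23,-18.2,0],"yaw":30,"fingers":0}
    - {"dp":[26.5,-21,0],"yaw":36,"fingers":0}
    - {"dp":[30,-23.7,0],"yaw":42,"fingers":0}
    - {"dp":[33.5,-26.4,0],"yaw":48,"fingers":0}
    - {"dp":[37,-29.2,0],"yaw":54,"fingers":0}
    - {"dp":[40.5,-32,0],"yaw":58,"fingers":0}
    - {"dp":[44,-34.7,0],"yaw":61.2,"fingers":0}
    - {"dp":[47.5,-37.5,2],"yaw":61.2,"fingers":0}
    - {"dp":[51,-40.2,4],"yaw":61.2,"fingers":0}
    - {"dp":[51,-40.2,8],"yaw":61.2,"fingers":0}
    - {"dp":[51,-40.2,8],"yaw":61.2,"fingers":0}
    - {"dp":[51,-40.2,8],"yaw":61.2,"fingers":0}
    - {"dp":[51,-40.2,8],"yaw":61.2,"fingers":0}
    - {"dp":[51,-40.2,8],"yaw":61.2,"fingers":0}

```text
clock: 30.95
tcp_pos: [0.4574, -0.1203, 0.1726]
ee_rot: [0.088, 0.996, -0.0, 0.002]
force: [0.9, -0.7, 1.3]
grip_width: 0.092
```

```bash
python3 - <<'E'
from draw import *
d=snap('wrist');print(d['s']['tcp_pos']);goal(.4553,-.1219,.007,79.7)
px=w2p(d,[[.4474,-.1205,.004]])[0];print(px)
im=np.clip(d['color'][:,:,::-1]*1.2,0,255).astype(np.uint8);x0,y0=int(px[0])-80,int(px[1])-75;y0=max(y0,0);print(x0,y0)
cv2.imwrite('pics/t.png',cv2.resize(im[y0:y0+150,x0:x0+160],(640,600),interpolation=2))
E
```

```text
[ 0.45741774 -0.1203442   0.17263906]
dp [ 0.22 -0.18 16.54] yaw 0.2 jaw now 79.9 q7 1.53 t 31.0
[321.18057752 175.55518579]
241 100
```

View pics/t.png

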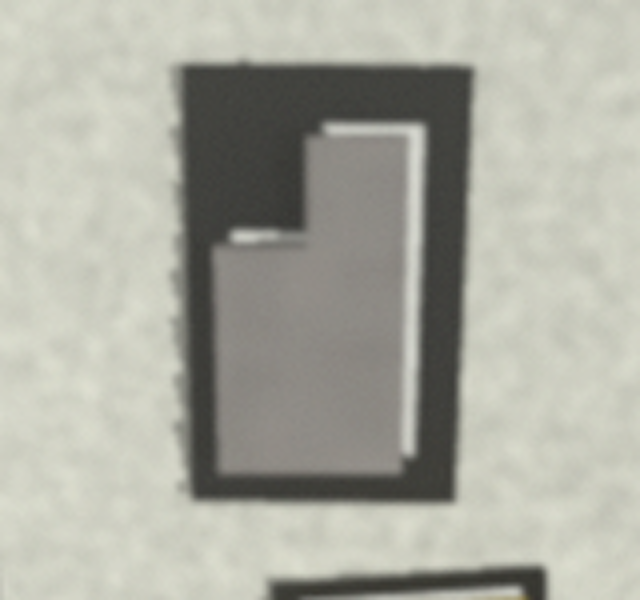

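The close look shows the tile displaced about 4 mm in x and 4 mm in y from its silhouette: right edges at 407 against 425, bottom ends at 473 against 457, at about 3.8 px/mm. The yaw error is under 2°. That is well inside the 12 mm limit, so I leave it and hand in.

```bash
python3 -c "
from h import *
s=ctrl.read_state();print(s['clock'],s['tcp_pos'],np.abs(s['qd']).max());print(ctrl.job_done())"
```

```text
31.0 [ 0.4572901  -0.12035338  0.17241025] 0.006216500294755299
the job is handed in; nothing more can be done
None
```

The mallet, scraper, tile and small grey tin are each on their pad, the right way round and released. I handed in at 31 s with the gripper open and clear of everything; the hand-in reported no verdict.

- **Mallet and scraper:** in close wrist views both lay on their target outlines.
- **Tile:** a close view showed it about 4 mm off its silhouette in x and in y, with yaw within about 2°. That is inside the 12 mm limit, so I did not nudge it.
- **Tin:** the cap matched its predicted circle in the overhead view, which is coarser. I did not check it from close up.
- **Tape roll and glue jar:** both matched their starting positions in the overhead view.

One grasp went partly wrong. The scraper was held by the fingertips and pitched about 3°, because the lift began before the fingers had closed. I re-measured it in the hand before setting it down.

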